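# Scan the swatch card

### The job

The paint-swatch card lies ready on the scanner's glass. Using only the fingertips (nothing is to be gripped or lifted), first switch the scanner on at its rocker, next press the middle one of the three small square keys for colour, then gently push the lid down until it is fully shut, and last press the long start key at the right end. Push each key right down and let it come up again, never hit or lean hard on the scanner, keep off the other two square keys, and leave the paints and other things where they are.

Things in the scene. Friction and masses are not known exactly. Their poses are not given: they have to be found in the camera images.
- scanner: dark grey A4 flatbed scanner, fixed, light grey controls, 320 mm deep (x), 400 wide (y). Origin: centre of its underside, on the table; x points from its front (facing the robot) to the rear hinge, y to the robot's left, z up. Level control strip along the front, 50 mm wide, 50 high, all controls in one row 135 mm in front of the origin; behind it the glass with the card, 58 high
- rocker (a joint): power rocker, rad: 0 off, 0.32 on. See-saw at the strip's left end (y +160 mm), 34 mm front to rear, 24 wide. Off: front half raised, its outer end 9 mm above the strip, rear half level, 4 mm above it; on: front half level, rear half raised. The faces form a shallow V: a fingertip overlapping the rear half is stopped by it. Stays where left; 2 to 4 N on the front half's outer end tips it
- rocker_press (a point): a point on the rocker's front half, on its upper face, 14 mm in front of the rocker's middle: where to press straight down. It goes down about 4 mm between off and on.
- key_mid (a joint): travel of the middle one of the three square keys (colour), m: 0 up, 0.004 fully down. At y +10 mm on the scanner. Cap 18 x 18 mm, its top 6 mm above the strip; goes straight down 4 mm against a spring (1.2 N to start, 3.6 N at the bottom) and comes back by itself
- key_mid_top (a point): centre of the top face of the middle square key.
- key_left (a joint): travel of the left square key, m (0 up, 0.004 down); not to be pressed. Same size as the middle one, 50 mm to its left.
- key_right (a joint): travel of the right square key, m (0 up, 0.004 down); not to be pressed. Same size as the middle one, 50 mm to its right.
- start_key (a joint): travel of the start key, m: 0 up, 0.004 fully down. The long key at the strip's right end (y -150 mm on the scanner), 18 mm front to rear by 46 mm wide, top 6 mm above the strip; same spring as the square keys
- start_key_top (a point): centre of the top face of the start key.
- lid (a joint): lid angle, rad: 0 shut, flat on the bed; starts open at 0.9 to 1.1. 392 mm wide, 243 mm from hinge line to free edge, 20 mm thick, 0.65 kg. Open, it leans up from the rear hinge, free edge up and towards the robot, outer face up and away from it. Stiff hinge: stands alone when wide open, 1 to 3 N near the free edge pushes it down; below about 0.6 rad its weight may carry it slowly shut
- lid_hinge (a point): middle of the lid's hinge line, on the scanner's rear, 58 mm above the table, 135 mm behind the scanner's origin.
- lid_edge (a point): middle of the lid's free edge, on the outer (upper) face; it moves with the lid: 243 mm along the lid from the hinge line and 20 mm out from the underside. Shut, it lies 78 mm above the table.
- pan: a single watercolour pan, white plastic with a block of blue paint, 30 x 20 x 11 mm, lying loose on the scanner's control strip between the right square key and the start key; it is not a key. Origin under its centre. Leave it where it lies.
- tube_a: a paint tube lying on the table in front of the scanner, about 105 x 26 x 20 mm. Leave it.
- tube_b: another paint tube lying in front of the scanner, same size. Leave it.
- ink: a small ink jar beside the scanner, 42 mm across, 66 mm tall. Leave it.
- tape: a roll of masking tape lying beside the scanner, 90 mm across, 24 mm tall. Leave it.
- eraser: a white eraser, 22 x 45 x 13 mm, on the table near the scanner. Leave it.
- water_glass: an empty water glass beside the scanner, 72 mm across, 90 mm tall. Leave it.

How it is judged:
By the outcome, as a careful person would: the job done as asked, in the order asked, and still so for the second after the job is handed in, with the robot touching nothing.
It also fails if it takes over 58 s, if anything falls off the work surface, if the arm or the gripper's body presses on something with over 40 N, if the wrist force passes 120 N, or if a joint passes its speed limit or range.

### The arm

A 6-joint arm with a two-finger parallel gripper is mounted at the origin on the work surface. World frame = base frame: x ahead of the robot, y to its left, z up, the work surface at z = 0. Lengths are in m, angles in rad, forces in N, time in s.
With the tool pointing down it reaches from about 0.3 to 0.775 m from the base axis. Payload 14.6 kg.
Tool frame: the origin (TCP) lies at the very end of the fingers, on their centre line; the grasp point (between the pads) lies 19 mm behind it; z points along the fingers, y is the line along which they close (so a half turn about z gives the same grasp; the last joint's range is limited). The gripper opens to 85 mm and grips with 20 to 120 N. Pads are 22 mm wide; open, the fingers measure 114 mm over their backs; the gripper's body (76 mm by 85 mm) begins 54 mm behind the grasp point. The pads swing forward as they close: fully open they stand 13 mm farther back than shut.
Start: joints at [-1.28, 0.3, 1.521, -0, 1.321, -0.067], TCP at [0.193, -0.515, 0.231] pointing down, gripper open.
Joint ranges: [-3.03, 3.03], [-0.79, 2.21], [0.23, 2.52], [-1.04, 4.18], [0, 3.07], [-2.55, 2.55]. Speed limits (rad/s): [2.22, 2.22, 2.57, 3.14, 3.14, 3.14].

### API

Orientations are given as a 3x3 rotation matrix whose columns are the frame's x, y, z axes.
In Python, from cell import * gives the robot as it stands. The module is installed in compiled form; this text tells all that it offers.
- The arm moves only by the shell command python3 -m jog 'ROWS' [FORCE]. ROWS is JSON, a list of rows, each an object of numbers: "rx", "ry", "rz": the turn, a rotation vector about the world's x, y, z in degrees; "tx", "ty", "tz": the shift along the world's x, y, z in m; "gripper": the opening, from -1 (shut) to 1 (fully open). In form: [{"rx": .., "ry": .., "rz": .., "tx": .., "ty": .., "tz": .., "gripper": ..}, ...]. A call has 1 to 12 rows; each row shifts and turns the commanded pose from where the row before left it; what a row does not reach is not made up. A row lasts 1/10 s, in which the tool goes at most 50 mm and 8.59 degrees, less where a joint would pass 70% of its speed; a pose out of reach is approached as far as the arm can. A call with a gripper value outside its range is refused whole. The fingers move at their own pace and stop on an object; FORCE is the grip in N (left out, the last holds). Time passes only in rows, so rows that do not move let the fingers close. It gives the time, the measured TCP pose, the force, the opening and the grip force at its end, in the units of the state.
- get_obs(): the state, without advancing time (a new reading comes with each control period).
- camera(name): name is "scene" or "top"; returns (picture, depth): 400x640x3 uint8, red, green, blue; 400x640 float32, m along the optical axis (not along the pixel's ray), 0 where there is no reading.
- camera_model(name): a dict with "fov_y" (degrees; the focal length in pixels is half the picture's height over the tangent of half this angle, whatever the lens; pixels are square), "cx", "cy" (the principal point, pixels), "R" (3x3) and "t" (3): a world point X has camera coordinates R X + t. Camera axes: x right, y down, z forward; pixel columns grow to the right and rows downward; lengths in m; the calibration is good to about 2 mm. A picture is of the moment at which its call begins. camera_model takes no time and is no camera call.
- close_job(): hands the job in; it is judged then, once.
Trained networks look in the newest picture that a camera, given by its name, has taken for a name from the list of things; names that differ only in an ending like _2 or _b are one class to them, and where a whole thing is asked for, a point or a joint stands for the part that bears it (a point fixed in the world has none). Each returns a list of dicts, best first, with "p" (0 to 1); they miss things now and then, are a little off and sometimes report something else, mostly with a low value. They report only what shows in the picture. A call takes as long as a camera call.
- boxes_of(camera, target): "bbox" ([left, top, width, height] in pixels, round what is visible of it).
- regions_of(camera, target): "region" (400x640 bool, what is visible of it) and "bbox" ([left, top, width, height] in pixels, round what is visible of it).
The state is a dict: "clock": time; "joint_positions": joint angles; "qd": joint speeds; "joint_torque": joint torques, N m; "ee_pos": TCP position; "ee_rot": TCP orientation; "contact_force": force on the tool from outside, world axes, zero at the start; "torque": the same for the moment, N m; "finger_gap": opening from 0.0 (shut) to 1.0 (fully open); "grip_force": force on a finger pad.
Only numpy, scipy, OpenCV 4.12 (cv2) and the standard library are available. Lean on these libraries where they do the work, as an engineer would, in place of code of your own. Each camera call takes 0.05 s, during which the arm holds its last target. There are 200 camera calls.

## Working session

There is one attempt and no reset: what is moved stays moved. The work goes in short steps, Python scripts to look and compute and a shell command to move; the robot and the scene stay as the last step left them, time stands still between calls to the robot, and variables do not carry over. Pictures are saved under pics/ and viewed, at most 10 in all, crops included, and the job is handed in when it is done.

```bash
mkdir -p pics; cat > h.py <<'E'
from cell import *
import numpy as np, cv2
def save(cam,name):
    p,d=camera(cam); cv2.imwrite(f'pics/{name}.png',p[:,:,::-1]); return p,d
def pts(cam,d,mask=None):
    m=camera_model(cam); f=200/np.tan(np.radians(m['fov_y'])/2)
    v,u=np.mgrid[:400,:640]; R=np.array(m['R']);t=np.array(m['t'])
    c=np.stack([(u-m['cx'])/f*d,(v-m['cy'])/f*d,d],-1)
    return (c-t)@R
def proj(cam,X):
    m=camera_model(cam); f=200/np.tan(np.radians(m['fov_y'])/2)
    c=np.array(m['R'])@X+m['t']; return c[0]/c[2]*f+m['cx'],c[1]/c[2]*f+m['cy']
E
python3 - <<'E'
from h import *
a=save('top','top1');b=save('scene','scene1')
np.savez('d.npz',top=a[1],scene=b[1])
for cam in('top','scene'):
    d=(a if cam=='top' else b)[1]; P=pts(cam,d)
    print(cam,camera_model(cam))
    for n in('scanner','rocker','key_mid','start_key','key_left','pan','lid'):
        for r in regions_of(cam,n)[:3]:
            q=P[r['region']&(d>0)]
            print(n,round(r['p'],2),r['bbox'],np.median(q,0).round(3) if len(q) else None)
E
```

```text
top {'fov_y': 45.8227328701523, 'cx': 313.52745381046867, 'cy': 192.5363621442052, 'R': array([[-6.04026284e-02, -9.98173717e-01, -8.68148895e-04],
       [-9.75472033e-01,  5.92132709e-02, -2.12009672e-01],
       [ 2.11673888e-01, -1.19590865e-02, -9.77267182e-01]]), 't': array([0.05517538, 0.5896054 , 1.27514476])}
scanner 0.91 [236.6, 119.3, 158.9, 125.0] [0.625 0.013 0.061]
rocker 0.56 [236.1, 115.7, 159.9, 57.7] [0.686 0.017 0.202]
key_mid 0.58 [317.7, 223.3, 2.0, 5.9] [0.499 0.01  0.057]
key_mid 0.2 [289.0, 244.2, 30.6, 29.1] [0.413 0.065 0.015]
start_key 0.58 [332.5, 239.0, 29.0, 21.0] [ 0.424 -0.077  0.016]
start_key 0.53 [366.5, 211.6, 16.5, 12.2] [ 0.512 -0.146  0.057]
pan 0.56 [351.2, 213.3, 11.4, 11.1] [ 0.508 -0.095  0.06 ]
lid 0.89 [236.5, 117.9, 159.5, 54.7] [0.685 0.018 0.203]
scene {'fov_y': 52.54080612411431, 'cx': 323.03711321263154, 'cy': 199.0228140876315, 'R': array([[-0.9662881 , -0.25724167,  0.01067894],
       [-0.20671364,  0.75042547, -0.6277986 ],
       [ 0.15348221, -0.6088418 , -0.77830256]]), 't': array([0.56809989, 0.15402683, 0.86189656])}
scanner 0.71 [205.8, 69.3, 176.5, 230.3] [0.626 0.089 0.058]
scanner 0.43 [346.4, 264.2, 12.9, 11.9] [0.483 0.161 0.054]
rocker 0.75 [344.1, 261.0, 17.6, 15.7] [0.484 0.161 0.054]
start_key 0.5 [368.3, 155.0, 6.9, 15.7] [ 0.509 -0.146  0.055]
lid 0.57 [210.2, 70.5, 112.1, 194.4] [0.679 0.077 0.199]
```

```bash
python3 - <<'E'
from h import *
a=cv2.imread('pics/top1.png');b=cv2.imread('pics/scene1.png')
cv2.imwrite('pics/tc.png',cv2.resize(a[100:290,200:430],None,fx=3.2,fy=3.1,interpolation=2))
cv2.imwrite('pics/sc.png',cv2.resize(b[50:320,180:420],None,fx=2.2,fy=2.2,interpolation=2))
D=np.load('d.npz')
# scanner pose fit: strip level 0.05 and glass 58, lid
P=pts('top',D['top'])
# strip+glass mask by height
z=P[...,2];m=(z>.044)&(z<.066)&(P[...,0]>.4)&(abs(P[...,1])<.25)
m=cv2.morphologyEx(m.astype('u1'),2,np.ones((3,3)));n,l,s,_=cv2.connectedComponentsWithStats(m)
k=1+s[1:,4].argmax();q=P[l==k][:,:2]
r=cv2.minAreaRect((q*1000).astype('f4'));print(r);print(cv2.boxPoints(r).round(1).tolist())
print(s[1:,4])
E
```

```text
((578.5540771484375, 7.415985107421875), (208.27911376953125, 400.88671875), 4.728340148925781)
[[458.20001220703125, 198.60000610351562], [491.29998779296875, -200.89999389648438], [698.9000244140625, -183.8000030517578], [665.7999877929688, 215.8000030517578]]
[   9   25   21    9    9   12 9939]
```

View pics/tc.png

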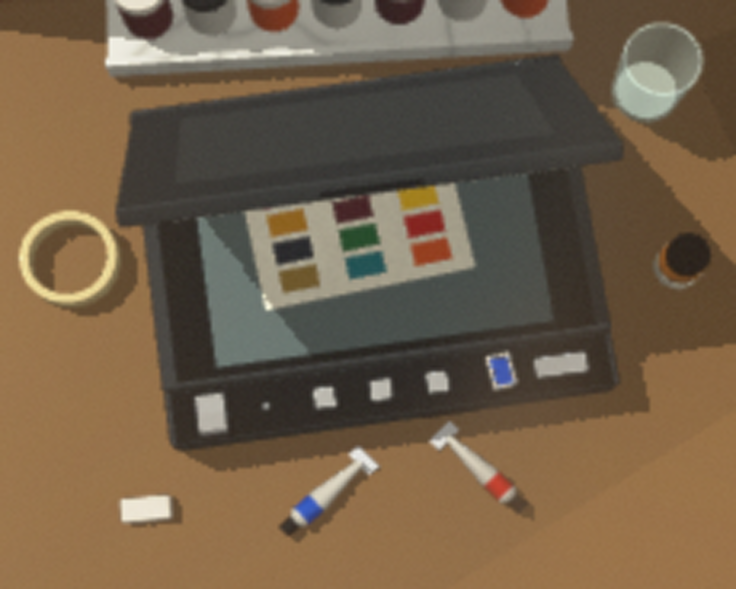

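View pics/sc.png

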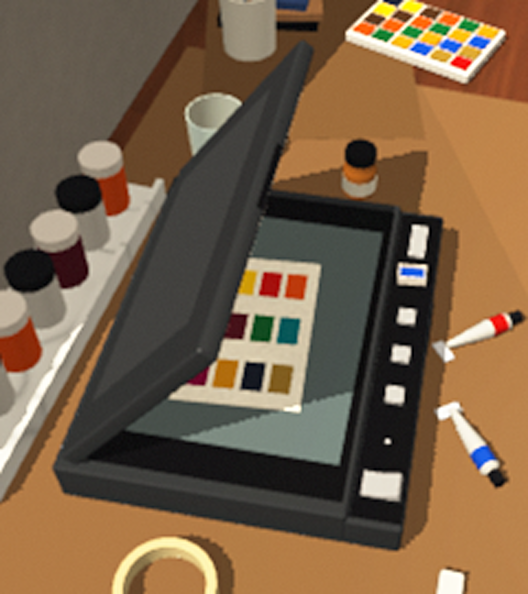

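Top crop: the rocker is at (211,413), the square keys at (325,397), (380,389) and (437,381), the blue pan at (501,370) and the start key at (561,364). The lid is open, and the scene view agrees. Next I refine the scanner pose.

```bash
cat > fit.py <<'E'
from h import *
from scipy.optimize import least_squares
D=np.load('d.npz')
S={'rocker':(-.135,.16,.055),'L':(-.135,.06,.056),'M':(-.135,.01,.056),'R':(-.135,-.04,.056),'S':(-.135,-.15,.056)}
def W(q,p): c,s=np.cos(q[2]),np.sin(q[2]); return np.array([q[0]+c*p[0]-s*p[1],q[1]+s*p[0]+c*p[1],p[2]])
q0=[.634,.012,.0825]; obs=[]
for cam in('top','scene'):
    im=cv2.imread(f'pics/{cam}1.png').astype(float).min(2)
    for n,p in S.items():
        u,v=proj(cam,W(q0,p)); r=14 if n in 'rockerS' else 8
        y,x=int(v)-r,int(u)-r; w=im[y:y+2*r+1,x:x+2*r+1]
        m=(w>125).astype('u1');k,l,s,c=cv2.connectedComponentsWithStats(m)
        d=[np.hypot(*(c[i]-r)) if s[i,4]>4 else 99 for i in range(1,k)]
        if not d: print(cam,n,'none',w.max());continue
        i=1+int(np.argmin(d)); ww=np.where(l==i,w-60,0);yy,xx=np.mgrid[:2*r+1,:2*r+1]
        cx,cy=(ww*xx).sum()/ww.sum()+x,(ww*yy).sum()/ww.sum()+y
        obs.append((cam,n,p,cx,cy))
def res(q,o=obs): return np.ravel([np.subtract(proj(c,W(q,p)),(x,y)) for c,n,p,x,y in o])
for o in (obs,[k for k in obs if k[0]=='top'],[k for k in obs if k[0]=='scene']):
    s=least_squares(res,q0,loss='soft_l1',args=(o,)); print(s.x.round(4));
    if o is obs: q=s.x;[print(k[0],k[1],r.round(2)) for k,r in zip(o,res(q).reshape(-1,2))]
E
python3 - <<'E'
exec(open('fit.py').read())
for n,p in S.items(): print(n,W(q,p).round(4))
print('press',W(q,(-.149,.16,.058)),'yaw',np.degrees(q[2]))
for cam in ('top','scene'):
    P=pts(cam,D[cam]); c,s=np.cos(q[2]),np.sin(q[2])
    L=(P-[q[0],q[1],0])@np.array([[c,-s,0],[s,c,0],[0,0,1]])
    m=(D[cam]>0)&(abs(L[...,1])<.17)&(L[...,2]>.1)&(L[...,2]<.3)&(L[...,0]<.19)&(L[...,0]>-.02)
    k=L[m]; f=np.polyfit(k[:,2],k[:,0],1); print(cam,m.sum(),'angle',np.arctan2(1,-f[0]),'top z',np.percentile(k[:,2],99),'x at z=.2',np.polyval(f,.2))
o=get_obs();print({k:np.round(v,3) for k,v in o.items()})
E
```

```text
[0.6335 0.0121 0.0813]
top rocker [-0.08  0.51]
top L [-0.1   0.46]
top M [0.03 0.33]
top R [-0.13  0.43]
top S [-0.06  0.5 ]
scene rocker [-0.34  0.15]
scene L [-0.22 -0.21]
scene M [-0.3  -0.25]
scene R [-0.31 -0.29]
scene S [-0.28 -0.4 ]
[0.6348 0.0118 0.0811]
[0.6328 0.0123 0.0805]
rocker [0.486  0.1607 0.055 ]
L [0.4941 0.061  0.056 ]
M [0.4982 0.0111 0.056 ]
R [ 0.5022 -0.0387  0.056 ]
S [ 0.5112 -0.1483  0.056 ]
press [0.47204645 0.15951347 0.058     ] yaw 4.658329248422191
top 4228 angle 0.893946200970321 top z 0.2652514700873107 x at z=.2 0.052725368884831175
scene 5132 angle 0.8948401768373611 top z 0.2618454796322582 x at z=.2 0.04870578179567142
{'clock': np.float64(0.8), 'joint_positions': array([-1.28 ,  0.3  ,  1.521,  0.   ,  1.321, -0.067]), 'qd': array([-0.001, -0.001,  0.   ,  0.   , -0.   ,  0.001]), 'joint_torque': array([-1.0000e-03, -5.4332e+01, -3.6197e+01, -0.0000e+00,  1.0000e-03,
        0.0000e+00]), 'ee_pos': array([ 0.193, -0.515,  0.231]), 'ee_rot': array([[ 0.937,  0.35 ,  0.   ],
       [ 0.35 , -0.937, -0.   ],
       [ 0.   ,  0.   , -1.   ]]), 'contact_force': array([0.392, 0.013, 1.179]), 'torque': array([-0.035,  0.047,  0.02 ]), 'grip_force': np.float64(0.0), 'finger_gap': np.float64(1.0)}
```

```bash
python3 -m jog '[{"tx":0.015,"ty":0.03,"rz":-1.58,"gripper":-1},{"tx":0.015,"ty":0.04,"rz":-1.58},{"tx":0.02,"ty":0.04,"rz":-1.58},{"tx":0.02,"ty":0.04,"rz":-1.58},{"tx":0.02,"ty":0.04,"rz":-1.58},{"tx":0.02,"ty":0.04,"rz":-1.58},{"tx":0.02,"ty":0.04,"rz":-1.58},{"tx":0.02,"ty":0.04,"rz":-1.58},{"tx":0.02,"ty":0.04,"rz":-1.58},{"tx":0.02,"ty":0.04,"rz":-1.58},{"tx":0.02,"ty":0.04},{"tx":0.02,"ty":0.04}]' 20; python3 -m jog '[{"tx":0.02,"ty":0.04},{"tx":0.01,"ty":0.04},{"tx":0.01,"ty":0.04},{"tx":0.007,"ty":0.04},{"ty":0.03},{"ty":0.014},{},{},{}]'; python3 -c "
from cell import *;import numpy as np;o=get_obs();print(o['ee_rot'].round(4),o['ee_pos'].round(4),o['contact_force'].round(2))"
```

```text
[[ 0.9367  0.3502  0.    ]
 [ 0.3502 -0.9367 -0.    ]
 [ 0.      0.     -1.    ]] [ 0.1926 -0.5152  0.2313] [0.39 0.01 1.18]invalid input
invalid input
```

```bash
python3 -m jog '[{"rx":0,"ry":0,"rz":-1.58,"tx":0.015,"ty":0.03,"tz":0,"gripper":-1}]' 20
```

```text
clock: 0.9
ee_pos: [0.2067, -0.4864, 0.2309]
ee_rot: [[0.947, 0.322, -0.0], [0.322, -0.947, -0.0], [-0.0, 0.0, -1.0]]
contact_force: [1.4, -0.7, -0.3]
finger_gap: 0.856
grip_force: 0.0
```

All keys are required in each row.

```bash
python3 -m jog '[{"rx":0,"ry":0,"rz":-1.58,"tx":0.02,"ty":0.04,"tz":0,"gripper":-1},{"rx":0,"ry":0,"rz":-1.58,"tx":0.02,"ty":0.04,"tz":0,"gripper":-1},{"rx":0,"ry":0,"rz":-1.58,"tx":0.02,"ty":0.04,"tz":0,"gripper":-1},{"rx":0,"ry":0,"rz":-1.58,"tx":0.02,"ty":0.04,"tz":0,"gripper":-1},{"rx":0,"ry":0,"rz":-1.58,"tx":0.02,"ty":0.04,"tz":0,"gripper":-1},{"rx":0,"ry":0,"rz":-1.58,"tx":0.02,"ty":0.04,"tz":0,"gripper":-1},{"rx":0,"ry":0,"rz":-1.58,"tx":0.02,"ty":0.04,"tz":0,"gripper":-1},{"rx":0,"ry":0,"rz":-1.58,"tx":0.02,"ty":0.04,"tz":0,"gripper":-1},{"rx":0,"ry":0,"rz":-1.58,"tx":0.02,"ty":0.04,"tz":0,"gripper":-1},{"rx":0,"ry":0,"rz":0,"tx":0.02,"ty":0.04,"tz":0,"gripper":-1},{"rx":0,"ry":0,"rz":0,"tx":0.02,"ty":0.04,"tz":0,"gripper":-1}]'; python3 -m jog '[{"rx":0,"ry":0,"rz":0,"tx":0.02,"ty":0.04,"tz":0,"gripper":-1},{"rx":0,"ry":0,"rz":0,"tx":0.012,"ty":0.04,"tz":0,"gripper":-1},{"rx":0,"ry":0,"rz":0,"tx":0.01,"ty":0.04,"tz":-0.02,"gripper":-1},{"rx":0,"ry":0,"rz":0,"tx":0,"ty":0.04,"tz":-0.02,"gripper":-1},{"rx":0,"ry":0,"rz":0,"tx":0,"ty":0.03,"tz":-0.02,"gripper":-1},{"rx":0,"ry":0,"rz":0,"tx":0,"ty":0.014,"tz":-0.02,"gripper":-1},{"rx":0,"ry":0,"rz":0,"tx":0,"ty":0,"tz":-0.02,"gripper":-1},{"rx":0,"ry":0,"rz":0,"tx":0,"ty":0,"tz":0,"gripper":-1},{"rx":0,"ry":0,"rz":0,"tx":0,"ty":0,"tz":0,"gripper":-1}]'; python3 -c "
from cell import *;import numpy as np;o=get_obs();print(o['ee_rot'].round(4),o['ee_pos'].round(4),o['contact_force'].round(2))"
```

```text
clock: 2.0
ee_pos: [0.4281, -0.0433, 0.2316]
ee_rot: [[0.997, 0.082, 0.001], [0.082, -0.997, -0.0], [0.001, 0.0, -1.0]]
contact_force: [0.5, -1.5, 0.9]
finger_gap: 0.0
grip_force: 0.0
clock: 2.9
ee_pos: [0.4698, 0.1587, 0.1318]
ee_rot: [[0.997, 0.082, -0.0], [0.082, -0.997, -0.0], [-0.0, 0.0, -1.0]]
contact_force: [-0.9, -0.0, 0.0]
finger_gap: 0.003
grip_force: 0.0
[[ 0.9967  0.0818 -0.    ]
 [ 0.0818 -0.9967 -0.    ]
 [-0.      0.     -1.    ]] [0.4698 0.1587 0.1318] [-0.85 -0.05  0.02]
```

```bash
python3 -m jog '[{"rx":0,"ry":0,"rz":0,"tx":0,"ty":0,"tz":-0.02,"gripper":-1},{"rx":0,"ry":0,"rz":0,"tx":0,"ty":0,"tz":-0.02,"gripper":-1},{"rx":0,"ry":0,"rz":0,"tx":0,"ty":0,"tz":-0.02,"gripper":-1},{"rx":0,"ry":0,"rz":0,"tx":0,"ty":0,"tz":-0.008,"gripper":-1},{"rx":0,"ry":0,"rz":0,"tx":0,"ty":0,"tz":0,"gripper":-1},{"rx":0,"ry":0,"rz":0,"tx":0,"ty":0,"tz":0,"gripper":-1}]'; python3 -m jog '[{"rx":0,"ry":0,"rz":0,"tx":0,"ty":0,"tz":-0.001,"gripper":-1},{"rx":0,"ry":0,"rz":0,"tx":0,"ty":0,"tz":-0.001,"gripper":-1},{"rx":0,"ry":0,"rz":0,"tx":0,"ty":0,"tz":-0.001,"gripper":-1},{"rx":0,"ry":0,"rz":0,"tx":0,"ty":0,"tz":-0.001,"gripper":-1},{"rx":0,"ry":0,"rz":0,"tx":0,"ty":0,"tz":-0.001,"gripper":-1},{"rx":0,"ry":0,"rz":0,"tx":0,"ty":0,"tz":0,"gripper":-1}]'
```

```text
clock: 3.5
ee_pos: [0.4703, 0.1589, 0.0645]
ee_rot: [[0.997, 0.082, 0.002], [0.082, -0.997, 0.0], [0.002, -0.0, -1.0]]
contact_force: [-0.6, 0.2, 0.6]
finger_gap: -0.003
grip_force: 0.0
clock: 4.1
ee_pos: [0.4694, 0.1589, 0.0582]
ee_rot: [[0.997, 0.082, -0.001], [0.082, -0.997, -0.0], [-0.001, 0.0, -1.0]]
contact_force: [-2.8, 0.4, 3.1]
finger_gap: -0.001
grip_force: 1.3
```

```bash
for i in 1 ; do python3 -m jog '[{"rx":0,"ry":0,"rz":0,"tx":0,"ty":0,"tz":-0.001,"gripper":-1},{"rx":0,"ry":0,"rz":0,"tx":0,"ty":0,"tz":-0.001,"gripper":-1},{"rx":0,"ry":0,"rz":0,"tx":0,"ty":0,"tz":0,"gripper":-1}]'; python3 -m jog '[{"rx":0,"ry":0,"rz":0,"tx":0,"ty":0,"tz":-0.001,"gripper":-1},{"rx":0,"ry":0,"rz":0,"tx":0,"ty":0,"tz":-0.001,"gripper":-1},{"rx":0,"ry":0,"rz":0,"tx":0,"ty":0,"tz":0,"gripper":-1}]'; done
```

```text
clock: 4.4
ee_pos: [0.4695, 0.1588, 0.0561]
ee_rot: [[0.997, 0.082, -0.0], [0.082, -0.997, -0.0], [-0.0, 0.0, -1.0]]
contact_force: [-1.4, -0.4, 2.0]
finger_gap: -0.001
grip_force: 1.0
clock: 4.7
ee_pos: [0.4696, 0.1588, 0.0541]
ee_rot: [[0.997, 0.082, -0.0], [0.082, -0.997, 0.0], [-0.0, -0.0, -1.0]]
contact_force: [-0.8, -0.1, 0.7]
finger_gap: -0.002
grip_force: 0.3
```

```bash
python3 -m jog '[{"rx":0,"ry":0,"rz":0,"tx":0,"ty":0,"tz":-0.0005,"gripper":-1},{"rx":0,"ry":0,"rz":0,"tx":0,"ty":0,"tz":0,"gripper":-1}]'; python3 -m jog '[{"rx":0,"ry":0,"rz":0,"tx":0,"ty":0,"tz":0.01,"gripper":-1},{"rx":0,"ry":0,"rz":0,"tx":0,"ty":0,"tz":0.03,"gripper":-1},{"rx":0,"ry":0,"rz":0,"tx":0,"ty":-0.03,"tz":0.03,"gripper":-1},{"rx":0,"ry":0,"rz":0,"tx":0.015,"ty":-0.04,"tz":0,"gripper":-1},{"rx":0,"ry":0,"rz":0,"tx":0.01,"ty":-0.04,"tz":0,"gripper":-1},{"rx":0,"ry":0,"rz":0,"tx":0.0035,"ty":-0.037,"tz":0,"gripper":-1},{"rx":0,"ry":0,"rz":0,"tx":0,"ty":0,"tz":0,"gripper":-1}]'
python3 - <<'E'
from h import *
ims=[save(c,c+'2')[0][:,:,::-1] for c in('scene','top')]
np.save('dd.npy',0)
a=cv2.imread('pics/scene1.png')
f=lambda i:cv2.resize(i[240:300,310:390],None,fx=5,fy=5,interpolation=2)
cv2.imwrite('pics/rk.png',np.hstack([f(a),f(ims[0])]))
E
```

```text
clock: 4.9
ee_pos: [0.4697, 0.1589, 0.0538]
ee_rot: [[0.997, 0.082, 0.0], [0.082, -0.997, 0.0], [0.0, -0.0, -1.0]]
contact_force: [-1.9, -0.9, 2.1]
finger_gap: -0.001
grip_force: 1.5
clock: 5.6
ee_pos: [0.4986, 0.0085, 0.1245]
ee_rot: [[0.997, 0.078, 0.001], [0.078, -0.997, -0.001], [0.001, 0.001, -1.0]]
contact_force: [-0.3, -0.1, 0.9]
finger_gap: -0.001
grip_force: 0.0
```

View pics/rk.png

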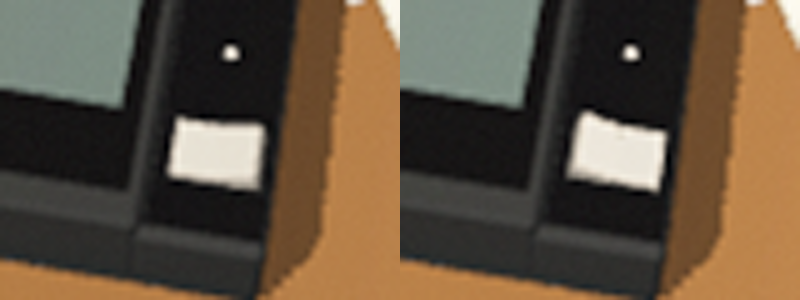

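The crop shows the rocker before (left) and after (right): its rear edge, at about (575,120), now stands raised. I check with depth whether it went all the way over.

```bash
python3 - <<'E'
from h import *
D=np.load('d.npz'); q=[.6335,.0121,.0813];c,s=np.cos(q[2]),np.sin(q[2])
for cam in('top','scene'):
  new=np.median([camera(cam)[1] for _ in range(5)],0)
  for nm,d in(('off',D[cam]),('now',new)):
    L=(pts(cam,d)-[q[0],q[1],0])@np.array([[c,-s,0],[s,c,0],[0,0,1]])
    m=(abs(L[...,1]-.16)<.01)&(d>0)&(L[...,2]>.04)
    x=L[...,0]+.135
    print(cam,nm,[(lo,int(k.sum()),(np.mean(L[k][:,2])*1e3).round(1)) for lo in(-.017,-.0115,-.006,0,.006,.0115) for k in[m&(x>=lo)&(x<lo+.0057)]])
E
```

```text
top off [(-0.017, 16, np.float64(57.5)), (-0.0115, 13, np.float64(58.2)), (-0.006, 14, np.float64(55.2)), (0, 15, np.float64(54.9)), (0.006, 14, np.float64(52.9)), (0.0115, 14, np.float64(54.8))]
top now [(-0.017, 13, np.float64(54.1)), (-0.0115, 14, np.float64(53.9)), (-0.006, 14, np.float64(54.4)), (0, 15, np.float64(55.4)), (0.006, 17, np.float64(57.9)), (0.0115, 14, np.float64(59.1))]
scene off [(-0.017, 27, np.float64(57.1)), (-0.0115, 28, np.float64(54.9)), (-0.006, 27, np.float64(53.6)), (0, 26, np.float64(52.9)), (0.006, 28, np.float64(52.8)), (0.0115, 25, np.float64(51.8))]
scene now [(-0.017, 26, np.float64(52.9)), (-0.0115, 25, np.float64(52.7)), (-0.006, 27, np.float64(53.0)), (0, 26, np.float64(54.6)), (0.006, 26, np.float64(56.5)), (0.0115, 24, np.float64(54.4))]
```

```bash
python3 -m jog '[{"rx":0,"ry":0,"rz":0,"tx":0,"ty":0,"tz":-0.02,"gripper":-1},{"rx":0,"ry":0,"rz":0,"tx":0,"ty":0,"tz":-0.02,"gripper":-1},{"rx":0,"ry":0,"rz":0,"tx":0,"ty":0,"tz":-0.015,"gripper":-1},{"rx":0,"ry":0,"rz":0,"tx":0,"ty":0,"tz":-0.007,"gripper":-1},{"rx":0,"ry":0,"rz":0,"tx":0,"ty":0,"tz":0,"gripper":-1},{"rx":0,"ry":0,"rz":0,"tx":0,"ty":0,"tz":0,"gripper":-1}]'; python3 -m jog '[{"rx":0,"ry":0,"rz":0,"tx":0,"ty":0,"tz":-0.0015,"gripper":-1},{"rx":0,"ry":0,"rz":0,"tx":0,"ty":0,"tz":-0.0015,"gripper":-1},{"rx":0,"ry":0,"rz":0,"tx":0,"ty":0,"tz":-0.0015,"gripper":-1},{"rx":0,"ry":0,"rz":0,"tx":0,"ty":0,"tz":-0.0015,"gripper":-1},{"rx":0,"ry":0,"rz":0,"tx":0,"ty":0,"tz":-0.001,"gripper":-1},{"rx":0,"ry":0,"rz":0,"tx":0,"ty":0,"tz":0,"gripper":-1}]'
```

```text
clock: 6.8
ee_pos: [0.4984, 0.0119, 0.0624]
ee_rot: [[0.997, 0.082, 0.001], [0.082, -0.997, -0.0], [0.001, 0.0, -1.0]]
contact_force: [-0.1, -1.0, -0.1]
finger_gap: 0.0
grip_force: 0.0
clock: 7.4
ee_pos: [0.4982, 0.0118, 0.0548]
ee_rot: [[0.997, 0.082, 0.0], [0.082, -0.997, -0.0], [0.0, 0.0, -1.0]]
contact_force: [-0.1, -0.4, 1.9]
finger_gap: -0.001
grip_force: 0.9
```

```bash
python3 -m jog '[{"rx":0,"ry":0,"rz":0,"tx":0,"ty":0,"tz":-0.001,"gripper":-1},{"rx":0,"ry":0,"rz":0,"tx":0,"ty":0,"tz":-0.001,"gripper":-1},{"rx":0,"ry":0,"rz":0,"tx":0,"ty":0,"tz":0,"gripper":-1}]'; python3 -m jog '[{"rx":0,"ry":0,"rz":0,"tx":0,"ty":0,"tz":-0.0008,"gripper":-1},{"rx":0,"ry":0,"rz":0,"tx":0,"ty":0,"tz":0,"gripper":-1},{"rx":0,"ry":0,"rz":0,"tx":0,"ty":0,"tz":0,"gripper":-1}]'; python3 -m jog '[{"rx":0,"ry":0,"rz":0,"tx":0,"ty":0,"tz":-0.0005,"gripper":-1},{"rx":0,"ry":0,"rz":0,"tx":0,"ty":0,"tz":0,"gripper":-1},{"rx":0,"ry":0,"rz":0,"tx":0,"ty":0,"tz":0,"gripper":-1}]'
```

```text
clock: 7.7
ee_pos: [0.4982, 0.0118, 0.0528]
ee_rot: [[0.997, 0.082, 0.0], [0.082, -0.997, -0.0], [0.0, 0.0, -1.0]]
contact_force: [-0.3, 0.1, 2.8]
finger_gap: -0.002
grip_force: 1.5
clock: 8.0
ee_pos: [0.4982, 0.0118, 0.0521]
ee_rot: [[0.997, 0.082, 0.0], [0.082, -0.997, -0.0], [0.0, 0.0, -1.0]]
contact_force: [-1.0, -0.6, 4.6]
finger_gap: 0.002
grip_force: 2.0
clock: 8.3
ee_pos: [0.4982, 0.0118, 0.0519]
ee_rot: [[0.997, 0.082, 0.0], [0.082, -0.997, -0.0], [0.0, 0.0, -1.0]]
contact_force: [-3.6, -0.3, 9.6]
finger_gap: 0.003
grip_force: 5.1
```

```bash
python3 -m jog '[{"rx":0,"ry":0,"rz":0,"tx":0,"ty":0,"tz":0.01,"gripper":-1},{"rx":0,"ry":0,"rz":0,"tx":0,"ty":0,"tz":0.03,"gripper":-1},{"rx":0,"ry":0,"rz":0,"tx":0,"ty":0,"tz":0.04,"gripper":-1},{"rx":0,"ry":0,"rz":0,"tx":0,"ty":0,"tz":0.04,"gripper":-1},{"rx":0,"ry":0,"rz":0,"tx":0,"ty":0,"tz":0.04,"gripper":-1},{"rx":0,"ry":0,"rz":0,"tx":0,"ty":0,"tz":0.04,"gripper":-1},{"rx":0,"ry":0,"rz":0,"tx":0,"ty":0,"tz":0.04,"gripper":-1},{"rx":0,"ry":0,"rz":0,"tx":0.02,"ty":0,"tz":0.01,"gripper":-1},{"rx":0,"ry":0,"rz":0,"tx":0.03,"ty":0,"tz":0,"gripper":-1},{"rx":0,"ry":0,"rz":0,"tx":0.04,"ty":0,"tz":0,"gripper":-1},{"rx":0,"ry":0,"rz":0,"tx":0.04,"ty":0,"tz":0,"gripper":-1},{"rx":0,"ry":0,"rz":0,"tx":0.012,"ty":0,"tz":0,"gripper":-1}]';python3 -m jog '[{"rx":0,"ry":0,"rz":0,"tx":0,"ty":0,"tz":0,"gripper":-1},{"rx":0,"ry":0,"rz":0,"tx":0,"ty":0,"tz":-0.01,"gripper":-1},{"rx":0,"ry":0,"rz":0,"tx":0,"ty":0,"tz":-0.01,"gripper":-1},{"rx":0,"ry":0,"rz":0,"tx":0,"ty":0,"tz":0,"gripper":-1}]'
python3 - <<'E'
from h import *
i=save('scene','scene3')[0][:,:,::-1]
cv2.imwrite('pics/s3.png',cv2.resize(i[0:320,160:440],None,fx=1.8,fy=1.8))
E
```

```text
clock: 9.5
ee_pos: [0.642, 0.0118, 0.3001]
ee_rot: [[0.997, 0.082, -0.002], [0.082, -0.997, 0.0], [-0.002, -0.0, -1.0]]
contact_force: [-1.3, -0.0, -0.1]
finger_gap: -0.001
grip_force: 0.0
clock: 9.9
ee_pos: [0.639, 0.0119, 0.2799]
ee_rot: [[0.997, 0.082, -0.002], [0.082, -0.997, 0.0], [-0.002, -0.0, -1.0]]
contact_force: [0.2, -0.2, -0.6]
finger_gap: 0.003
grip_force: 0.0
```

View pics/s3.png

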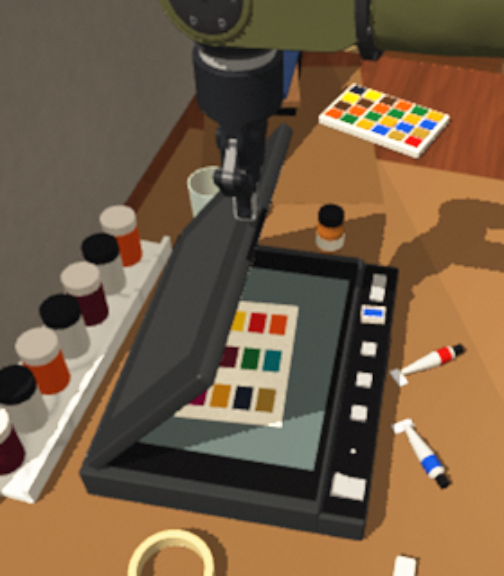

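The closed fingertips at (245,215) hover just over the lid's free edge, near its middle. I lower them to touch it.

```bash
python3 -m jog '[{"rx":0,"ry":0,"rz":0,"tx":0,"ty":0,"tz":-0.003,"gripper":-1},{"rx":0,"ry":0,"rz":0,"tx":0,"ty":0,"tz":-0.003,"gripper":-1},{"rx":0,"ry":0,"rz":0,"tx":0,"ty":0,"tz":-0.003,"gripper":-1},{"rx":0,"ry":0,"rz":0,"tx":0,"ty":0,"tz":-0.003,"gripper":-1},{"rx":0,"ry":0,"rz":0,"tx":0,"ty":0,"tz":-0.003,"gripper":-1},{"rx":0,"ry":0,"rz":0,"tx":0,"ty":0,"tz":0,"gripper":-1}]';python3 -m jog '[{"rx":0,"ry":0,"rz":0,"tx":-0.003,"ty":0,"tz":-0.003,"gripper":-1},{"rx":0,"ry":0,"rz":0,"tx":-0.003,"ty":0,"tz":-0.003,"gripper":-1},{"rx":0,"ry":0,"rz":0,"tx":-0.003,"ty":0,"tz":-0.003,"gripper":-1},{"rx":0,"ry":0,"rz":0,"tx":-0.003,"ty":0,"tz":-0.003,"gripper":-1}]'
```

```text
clock: 10.55
ee_pos: [0.64, 0.0119, 0.2659]
ee_rot: [[0.997, 0.082, -0.001], [0.082, -0.997, 0.0], [-0.001, -0.0, -1.0]]
contact_force: [0.5, 0.3, -0.6]
finger_gap: 0.004
grip_force: 0.0
clock: 10.95
ee_pos: [0.6276, 0.0112, 0.2561]
ee_rot: [[0.997, 0.082, 0.001], [0.082, -0.997, -0.001], [0.001, 0.001, -1.0]]
contact_force: [-10.9, -5.3, 17.0]
finger_gap: -0.002
grip_force: 8.5
```

```bash
python3 -m jog '[{"rx":0,"ry":0,"rz":0,"tx":0,"ty":0,"tz":0.01,"gripper":-1},{"rx":0,"ry":0,"rz":0,"tx":0.01,"ty":0,"tz":0.015,"gripper":-1},{"rx":0,"ry":0,"rz":0,"tx":0.02,"ty":0,"tz":0,"gripper":-1},{"rx":0,"ry":0,"rz":0,"tx":0,"ty":0,"tz":0,"gripper":-1},{"rx":0,"ry":0,"rz":0,"tx":0,"ty":0,"tz":0,"gripper":-1}]'
cat > lid.py <<'E'
from h import *
q=[.6335,.0121,.0813];c,s=np.cos(q[2]),np.sin(q[2])
for cam in('top','scene'):
    d=camera(cam)[1]
    L=(pts(cam,d)-[q[0],q[1],0])@np.array([[c,-s,0],[s,c,0],[0,0,1]])
    a=abs(L[...,1]); m=(d>0)&(a<.18)&(a>.09)&(L[...,2]>.07)&(L[...,2]<.3)&(L[...,0]<.14)&(L[...,0]>-.12)
    k=L[m]; r=np.hypot(k[:,0]-.135,k[:,2]-.058); k=k[(r<.235)&(r>.05)]
    # outer face line: (k-hinge).n = .020
    th=np.linspace(0,1.2,241); e=[np.median(abs((k[:,0]-.135)*np.sin(t)+(k[:,2]-.058)*np.cos(t)-.02)) for t in th]
    t=th[np.argmin(e)]; print(cam,len(k),'theta',t.round(3),'res',min(e).round(4),'corner',(q[0]+.135-.243*np.cos(t)+.02*np.sin(t)).round(4),(.058+.243*np.sin(t)+.02*np.cos(t)).round(4))
E
python3 lid.py
```

```text
clock: 11.45
ee_pos: [0.6579, 0.0119, 0.279]
ee_rot: [[0.997, 0.082, -0.001], [0.082, -0.997, 0.0], [-0.001, -0.0, -1.0]]
contact_force: [-0.5, 0.2, 0.9]
finger_gap: -0.001
grip_force: 0.0
top 1851 theta 0.88 res 0.0008 corner 0.6291 0.258
scene 2260 theta 0.86 res 0.0005 corner 0.6251 0.2552
```

```bash
python3 -m jog '[{"rx":0,"ry":0,"rz":0,"tx":-0.01,"ty":0,"tz":-0.01,"gripper":-1},{"rx":0,"ry":0,"rz":0,"tx":0,"ty":0,"tz":-0.01,"gripper":-1},{"rx":0,"ry":0,"rz":0,"tx":0,"ty":0,"tz":-0.005,"gripper":-1},{"rx":0,"ry":0,"rz":0,"tx":0,"ty":0,"tz":-0.003,"gripper":-1},{"rx":0,"ry":0,"rz":0,"tx":0,"ty":0,"tz":0,"gripper":-1}]';python3 -m jog '[{"rx":0,"ry":0,"rz":0,"tx":-0.002,"ty":0,"tz":-0.002,"gripper":-1},{"rx":0,"ry":0,"rz":0,"tx":-0.002,"ty":0,"tz":-0.002,"gripper":-1},{"rx":0,"ry":0,"rz":0,"tx":-0.002,"ty":0,"tz":-0.002,"gripper":-1},{"rx":0,"ry":0,"rz":0,"tx":-0.002,"ty":0,"tz":-0.002,"gripper":-1}]'; python3 lid.py
```

```text
clock: 12.05
ee_pos: [0.6482, 0.0118, 0.2511]
ee_rot: [[0.997, 0.082, -0.001], [0.082, -0.997, 0.0], [-0.001, -0.0, -1.0]]
contact_force: [-0.4, -0.6, -0.6]
finger_gap: 0.002
grip_force: 0.0
clock: 12.45
ee_pos: [0.64, 0.0118, 0.2435]
ee_rot: [[0.997, 0.082, 0.0], [0.082, -0.997, -0.0], [0.0, 0.0, -1.0]]
contact_force: [0.1, -0.2, 1.3]
finger_gap: 0.001
grip_force: 0.3
top 1970 theta 0.855 res 0.0008 corner 0.6241 0.2545
scene 2179 theta 0.835 res 0.0006 corner 0.6202 0.2516
```

```bash
python3 -m jog '[{"rx":0,"ry":0,"rz":0,"tx":-0.0025,"ty":0,"tz":-0.0023,"gripper":-1},{"rx":0,"ry":0,"rz":0,"tx":-0.0025,"ty":0,"tz":-0.0023,"gripper":-1},{"rx":0,"ry":0,"rz":0,"tx":-0.0025,"ty":0,"tz":-0.0023,"gripper":-1},{"rx":0,"ry":0,"rz":0,"tx":-0.0025,"ty":0,"tz":-0.0023,"gripper":-1},{"rx":0,"ry":0,"rz":0,"tx":-0.0025,"ty":0,"tz":-0.0024,"gripper":-1},{"rx":0,"ry":0,"rz":0,"tx":-0.0025,"ty":0,"tz":-0.0024,"gripper":-1}]';python3 -m jog '[{"rx":0,"ry":0,"rz":0,"tx":-0.003,"ty":0,"tz":-0.0031,"gripper":-1},{"rx":0,"ry":0,"rz":0,"tx":-0.003,"ty":0,"tz":-0.0031,"gripper":-1},{"rx":0,"ry":0,"rz":0,"tx":-0.003,"ty":0,"tz":-0.0031,"gripper":-1},{"rx":0,"ry":0,"rz":0,"tx":-0.003,"ty":0,"tz":-0.0031,"gripper":-1}]'; python3 lid.py
```

```text
clock: 13.15
ee_pos: [0.6249, 0.0118, 0.2293]
ee_rot: [[0.997, 0.082, -0.0], [0.082, -0.997, 0.0], [-0.0, -0.0, -1.0]]
contact_force: [0.4, 0.2, 0.4]
finger_gap: 0.001
grip_force: 0.2
clock: 13.55
ee_pos: [0.6128, 0.0118, 0.2167]
ee_rot: [[0.997, 0.082, -0.0], [0.082, -0.997, 0.0], [-0.0, -0.0, -1.0]]
contact_force: [0.1, -0.4, 0.5]
finger_gap: -0.0
grip_force: 0.1
top 2695 theta 0.685 res 0.0011 corner 0.593 0.2272
scene 3157 theta 0.66 res 0.0007 corner 0.5888 0.2228
```

```bash
python3 -m jog '[{"rx":0,"ry":0,"rz":0,"tx":-0.003,"ty":0,"tz":-0.0031,"gripper":-1},{"rx":0,"ry":0,"rz":0,"tx":-0.003,"ty":0,"tz":-0.0031,"gripper":-1},{"rx":0,"ry":0,"rz":0,"tx":-0.003,"ty":0,"tz":-0.0031,"gripper":-1},{"rx":0,"ry":0,"rz":0,"tx":-0.003,"ty":0,"tz":-0.0031,"gripper":-1},{"rx":0,"ry":0,"rz":0,"tx":-0.0025,"ty":0,"tz":-0.0035,"gripper":-1},{"rx":0,"ry":0,"rz":0,"tx":-0.0025,"ty":0,"tz":-0.0035,"gripper":-1},{"rx":0,"ry":0,"rz":0,"tx":-0.0025,"ty":0,"tz":-0.0035,"gripper":-1},{"rx":0,"ry":0,"rz":0,"tx":-0.0025,"ty":0,"tz":-0.0035,"gripper":-1},{"rx":0,"ry":0,"rz":0,"tx":-0.0025,"ty":0,"tz":-0.0035,"gripper":-1},{"rx":0,"ry":0,"rz":0,"tx":-0.0025,"ty":0,"tz":-0.0035,"gripper":-1},{"rx":0,"ry":0,"rz":0,"tx":-0.0025,"ty":0,"tz":-0.0035,"gripper":-1},{"rx":0,"ry":0,"rz":0,"tx":-0.0025,"ty":0,"tz":-0.0035,"gripper":-1}]'; python3 lid.py
```

```text
clock: 14.85
ee_pos: [0.5809, 0.0118, 0.1764]
ee_rot: [[0.997, 0.082, -0.0], [0.082, -0.997, 0.0], [-0.0, -0.0, -1.0]]
contact_force: [-0.3, 0.2, 0.3]
finger_gap: -0.0
grip_force: 0.0
top 3883 theta 0.28 res 0.0016 corner 0.5405 0.1444
scene 4880 theta 0.23 res 0.0008 corner 0.5365 0.1329
```

The lid is sinking under its own weight. I follow it down.

```bash
python3 -m jog '[{"rx":0,"ry":0,"rz":0,"tx":-0.005,"ty":0,"tz":-0.01,"gripper":-1},{"rx":0,"ry":0,"rz":0,"tx":-0.005,"ty":0,"tz":-0.01,"gripper":-1},{"rx":0,"ry":0,"rz":0,"tx":-0.005,"ty":0,"tz":-0.01,"gripper":-1},{"rx":0,"ry":0,"rz":0,"tx":-0.005,"ty":0,"tz":-0.01,"gripper":-1},{"rx":0,"ry":0,"rz":0,"tx":-0.005,"ty":0,"tz":-0.01,"gripper":-1},{"rx":0,"ry":0,"rz":0,"tx":-0.003,"ty":0,"tz":-0.01,"gripper":-1},{"rx":0,"ry":0,"rz":0,"tx":-0.003,"ty":0,"tz":-0.01,"gripper":-1},{"rx":0,"ry":0,"rz":0,"tx":0,"ty":0,"tz":-0.01,"gripper":-1},{"rx":0,"ry":0,"rz":0,"tx":0,"ty":0,"tz":-0.008,"gripper":-1},{"rx":0,"ry":0,"rz":0,"tx":0,"ty":0,"tz":0,"gripper":-1}]'; python3 lid.py
```

```text
clock: 15.95
ee_pos: [0.5498, 0.0119, 0.0875]
ee_rot: [[0.997, 0.082, -0.002], [0.082, -0.997, 0.0], [-0.002, -0.0, -1.0]]
contact_force: [0.1, -0.5, 0.1]
finger_gap: 0.001
grip_force: 0.0
top 4154 theta 0.005 res 0.0018 corner 0.5256 0.0792
scene 4860 theta 0.0 res 0.001 corner 0.5255 0.078
```

Nearly shut by measurement. I press gently to make sure.

```bash
python3 -m jog '[{"rx":0,"ry":0,"rz":0,"tx":0,"ty":0,"tz":-0.003,"gripper":-1},{"rx":0,"ry":0,"rz":0,"tx":0,"ty":0,"tz":-0.0025,"gripper":-1},{"rx":0,"ry":0,"rz":0,"tx":0,"ty":0,"tz":-0.002,"gripper":-1},{"rx":0,"ry":0,"rz":0,"tx":0,"ty":0,"tz":-0.001,"gripper":-1},{"rx":0,"ry":0,"rz":0,"tx":0,"ty":0,"tz":0,"gripper":-1},{"rx":0,"ry":0,"rz":0,"tx":0,"ty":0,"tz":0,"gripper":-1}]'; python3 -m jog '[{"rx":0,"ry":0,"rz":0,"tx":0,"ty":0,"tz":-0.0006,"gripper":-1},{"rx":0,"ry":0,"rz":0,"tx":0,"ty":0,"tz":-0.0003,"gripper":-1},{"rx":0,"ry":0,"rz":0,"tx":0,"ty":0,"tz":0,"gripper":-1}]'
```

```text
clock: 16.65
ee_pos: [0.5501, 0.0119, 0.0802]
ee_rot: [[0.997, 0.082, 0.0], [0.082, -0.997, 0.0], [0.0, 0.0, -1.0]]
contact_force: [-0.3, -0.2, 0.1]
finger_gap: 0.003
grip_force: 0.0
clock: 16.95
ee_pos: [0.5501, 0.0118, 0.0792]
ee_rot: [[0.997, 0.082, -0.0], [0.082, -0.997, 0.0], [-0.0, -0.0, -1.0]]
contact_force: [-1.0, -0.0, -0.9]
finger_gap: -0.001
grip_force: 0.0
```

```bash
python3 -m jog '[{"rx":0,"ry":0,"rz":0,"tx":0,"ty":0,"tz":-0.0006,"gripper":-1},{"rx":0,"ry":0,"rz":0,"tx":0,"ty":0,"tz":-0.0004,"gripper":-1},{"rx":0,"ry":0,"rz":0,"tx":0,"ty":0,"tz":0,"gripper":-1}]'; python3 -m jog '[{"rx":0,"ry":0,"rz":0,"tx":0,"ty":0,"tz":-0.0005,"gripper":-1},{"rx":0,"ry":0,"rz":0,"tx":0,"ty":0,"tz":0,"gripper":-1},{"rx":0,"ry":0,"rz":0,"tx":0,"ty":0,"tz":0,"gripper":-1}]'
```

```text
clock: 17.25
ee_pos: [0.5501, 0.0118, 0.0782]
ee_rot: [[0.997, 0.082, -0.0], [0.082, -0.997, -0.0], [-0.0, 0.0, -1.0]]
contact_force: [0.8, -0.1, 0.3]
finger_gap: -0.001
grip_force: 0.0
clock: 17.55
ee_pos: [0.5501, 0.0118, 0.0781]
ee_rot: [[0.997, 0.082, 0.0], [0.082, -0.997, -0.0], [0.0, 0.0, -1.0]]
contact_force: [-2.9, -0.6, 5.9]
finger_gap: 0.002
grip_force: 2.7
```

```bash
python3 -m jog '[{"rx":0,"ry":0,"rz":0,"tx":0,"ty":0,"tz":0.01,"gripper":-1},{"rx":0,"ry":0,"rz":0,"tx":0,"ty":0,"tz":0.03,"gripper":-1},{"rx":0,"ry":0,"rz":0,"tx":-0.01,"ty":-0.03,"tz":0.01,"gripper":-1},{"rx":0,"ry":0,"rz":0,"tx":-0.01,"ty":-0.04,"tz":0,"gripper":-1},{"rx":0,"ry":0,"rz":0,"tx":-0.01,"ty":-0.04,"tz":0,"gripper":-1},{"rx":0,"ry":0,"rz":0,"tx":-0.0087,"ty":-0.04,"tz":0,"gripper":-1},{"rx":0,"ry":0,"rz":0,"tx":0,"ty":-0.013,"tz":0,"gripper":-1},{"rx":0,"ry":0,"rz":0,"tx":0,"ty":0,"tz":0,"gripper":-1},{"rx":0,"ry":0,"rz":0,"tx":0,"ty":0,"tz":0,"gripper":-1}]'
python3 - <<'E'
from h import *
i=save('scene','scene4')[0][:,:,::-1]
cv2.imwrite('pics/s4.png',cv2.resize(i[50:320,200:440],None,fx=2,fy=2))
E
```

```text
clock: 18.45
ee_pos: [0.5117, -0.1505, 0.1279]
ee_rot: [[0.997, 0.082, 0.0], [0.082, -0.997, 0.0], [0.0, -0.0, -1.0]]
contact_force: [0.4, 0.2, 0.7]
finger_gap: -0.004
grip_force: 0.0
```

View pics/s4.png

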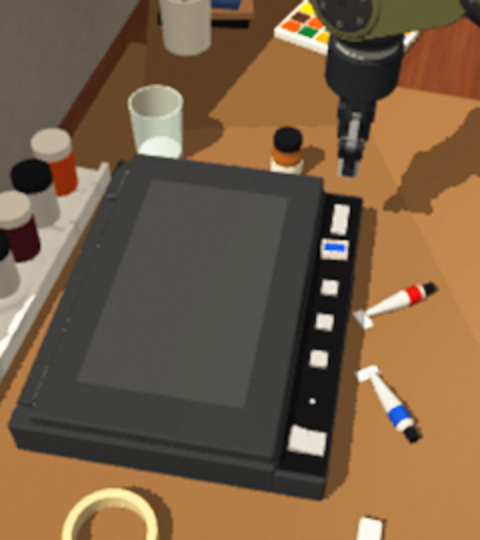

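The lid is flat shut, with the start key at (340,220) and the fingertips hovering above it at (348,170). The pan at (335,248) has not moved.

```bash
python3 -m jog '[{"rx":0,"ry":0,"rz":0,"tx":0,"ty":0,"tz":-0.02,"gripper":-1},{"rx":0,"ry":0,"rz":0,"tx":0,"ty":0,"tz":-0.02,"gripper":-1},{"rx":0,"ry":0,"rz":0,"tx":0,"ty":0,"tz":-0.018,"gripper":-1},{"rx":0,"ry":0,"rz":0,"tx":0,"ty":0,"tz":-0.007,"gripper":-1},{"rx":0,"ry":0,"rz":0,"tx":0,"ty":0,"tz":0,"gripper":-1},{"rx":0,"ry":0,"rz":0,"tx":0,"ty":0,"tz":0,"gripper":-1}]'; python3 -m jog '[{"rx":0,"ry":0,"rz":0,"tx":0,"ty":0,"tz":-0.0015,"gripper":-1},{"rx":0,"ry":0,"rz":0,"tx":0,"ty":0,"tz":-0.0015,"gripper":-1},{"rx":0,"ry":0,"rz":0,"tx":0,"ty":0,"tz":-0.0015,"gripper":-1},{"rx":0,"ry":0,"rz":0,"tx":0,"ty":0,"tz":-0.0015,"gripper":-1},{"rx":0,"ry":0,"rz":0,"tx":0,"ty":0,"tz":-0.0015,"gripper":-1},{"rx":0,"ry":0,"rz":0,"tx":0,"ty":0,"tz":-0.001,"gripper":-1},{"rx":0,"ry":0,"rz":0,"tx":0,"ty":0,"tz":0,"gripper":-1}]'
```

```text
clock: 19.1
ee_pos: [0.5119, -0.1508, 0.0635]
ee_rot: [[0.997, 0.083, 0.001], [0.083, -0.997, -0.0], [0.001, 0.0, -1.0]]
contact_force: [0.2, -0.0, 0.2]
finger_gap: -0.0
grip_force: 0.0
clock: 19.8
ee_pos: [0.5114, -0.1512, 0.0543]
ee_rot: [[0.997, 0.082, 0.0], [0.082, -0.997, -0.0], [0.0, 0.0, -1.0]]
contact_force: [-0.3, 0.2, 2.4]
finger_gap: -0.002
grip_force: 1.1
```

```bash
python3 -m jog '[{"rx":0,"ry":0,"rz":0,"tx":0,"ty":0,"tz":-0.001,"gripper":-1},{"rx":0,"ry":0,"rz":0,"tx":0,"ty":0,"tz":-0.001,"gripper":-1},{"rx":0,"ry":0,"rz":0,"tx":0,"ty":0,"tz":0,"gripper":-1}]'; python3 -m jog '[{"rx":0,"ry":0,"rz":0,"tx":0,"ty":0,"tz":-0.0006,"gripper":-1},{"rx":0,"ry":0,"rz":0,"tx":0,"ty":0,"tz":0,"gripper":-1},{"rx":0,"ry":0,"rz":0,"tx":0,"ty":0,"tz":0,"gripper":-1}]'
```

```text
clock: 20.1
ee_pos: [0.5114, -0.1512, 0.0523]
ee_rot: [[0.997, 0.082, 0.0], [0.082, -0.997, -0.0], [0.0, 0.0, -1.0]]
contact_force: [-1.1, -0.9, 4.1]
finger_gap: 0.001
grip_force: 1.7
clock: 20.4
ee_pos: [0.5115, -0.1512, 0.052]
ee_rot: [[0.997, 0.082, 0.0], [0.082, -0.997, -0.0], [0.0, 0.0, -1.0]]
contact_force: [-3.4, 0.3, 7.0]
finger_gap: -0.002
grip_force: 3.5
```

Bottomed at 7 N. I release it, retreat and check.

```bash
python3 -m jog '[{"rx":0,"ry":0,"rz":0,"tx":0,"ty":0,"tz":0.01,"gripper":-1},{"rx":0,"ry":0,"rz":0,"tx":0,"ty":0,"tz":0.03,"gripper":-1},{"rx":0,"ry":0,"rz":0,"tx":0,"ty":0,"tz":0.04,"gripper":-1},{"rx":0,"ry":0,"rz":0,"tx":-0.01,"ty":-0.02,"tz":0.04,"gripper":-1},{"rx":0,"ry":0,"rz":0,"tx":-0.02,"ty":-0.04,"tz":0.03,"gripper":-1},{"rx":0,"ry":0,"rz":0,"tx":-0.02,"ty":-0.04,"tz":0,"gripper":-1},{"rx":0,"ry":0,"rz":0,"tx":-0.02,"ty":-0.04,"tz":0,"gripper":-1},{"rx":0,"ry":0,"rz":0,"tx":0,"ty":0,"tz":0,"gripper":-1},{"rx":0,"ry":0,"rz":0,"tx":0,"ty":0,"tz":0,"gripper":-1}]'
python3 lid.py; python3 - <<'E'
from h import *
i=save('top','top5')[0][:,:,::-1]
cv2.imwrite('pics/t5.png',cv2.resize(i[100:290,200:430],None,fx=3.2,fy=3.1,interpolation=2))
E
```

```text
clock: 21.3
ee_pos: [0.4424, -0.2887, 0.1998]
ee_rot: [[0.997, 0.08, 0.0], [0.08, -0.997, 0.0], [0.0, -0.0, -1.0]]
contact_force: [-0.4, 0.3, -0.2]
finger_gap: 0.001
grip_force: 0.0
top 4154 theta 0.005 res 0.0018 corner 0.5256 0.0792
scene 5674 theta 0.0 res 0.0011 corner 0.5255 0.078
```

View pics/t5.png

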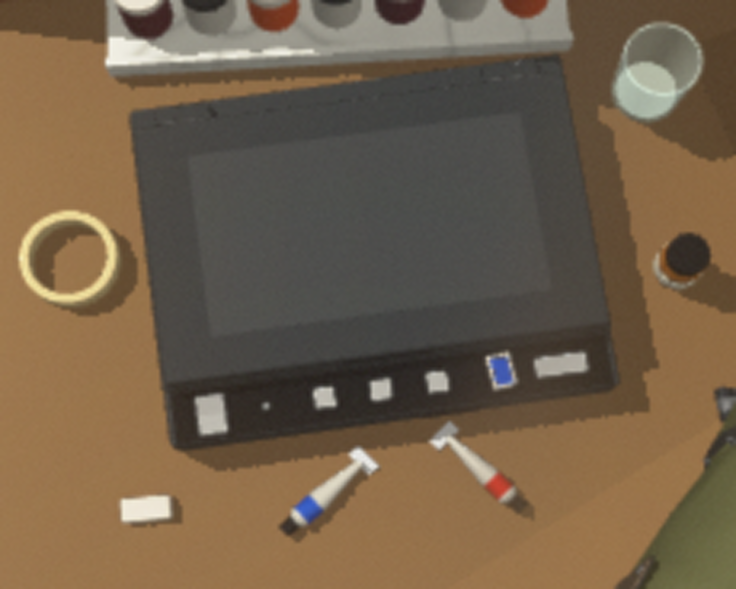

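The lid is shut, the pan (501,370), tubes and other things are where they were, and the arm is clear at lower right.

```bash
python3 -c "
from cell import *
print(close_job())"
```

```text
the job is handed in; nothing more can be done
None
```

The scanner is switched on, the colour key pressed, the lid shut and the start key pressed, in that order, and the job is handed in at about 21 s; the one firm touch was a brief 17 N (about 20 N with the sideways part) on the lid's edge during the first push, before I repositioned.

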